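# Heft two look-alike cast bars and hold the silver one down on the bench pin

## Task

One of the two cast bars on the white soldering board is sterling silver, the other pewter; they look the same but the silver one is heavier, so lift each clear of the board in turn to feel its weight and leave the lighter lying on the board. Finish while holding the heavier bar for the saw: gripped, and pressed down firmly (some 10 to 20 N) flat on the wooden bench pin, lying lengthwise along the pin's middle with its outer end over the V notch. Do not let go of it, and do not disturb the other tools.

Things in the scene. Friction and masses are not known exactly. Their poses are not given: they have to be found in the camera images.
- board: White ceramic soldering board, 150 mm along its x by 170 mm along its y, 13 mm thick, fixed on the bench; origin at the centre of its underside, z up. It holds the two bars and, lying across the far (+x) end of it, the tweezers. Its yaw is within 0.35 rad of straight ahead.
- left_rest (a point): Point on the board's top face under the centre of the left (+y) bar at the start (within 2 mm); axes as the board's. Both bars look alike: bright cast metal, 90 mm long along the board's x, 22 mm wide, 20 mm high. Either may be the heavier: silver 0.39 to 0.44 kg, pewter 0.26 to 0.30 kg.
- right_rest (a point): The same for the right (-y) bar; 84 mm from left_rest.
- pin: Bench pin with anvil, clamped fixed to the bench's far edge. Origin on that edge at bench level, mid width; x points out, away from the robot, z up. Anvil: dark steel, x -65 to 0 mm, 60 mm wide, top at 29 mm. Pin: wood standing out past the edge, x 0 to 100 mm, 64 mm wide, z 14 to 32 mm, flat rigid top; V notch from its free end (32 mm wide there) in to x = 50 mm.
- pin_throat (a point): Throat (inner point) of the V notch, on the pin's top face, 32 mm above the bench, in the middle of its width; axes as the pin's: the notch runs 50 mm outwards along +x.
- tweezers: Bystander: steel tweezers, 140 x 13 x 6 mm, lying across the board's far (+x) end, 17 mm from the bar ends.
- file: Bystander: file with a dark wooden handle, 185 mm long, 20 mm high, lying along the bench edge to the left of the pin's anvil.
- pliers: Bystander: pliers with blue handles, 150 mm long, 40 mm wide, 15 mm high, lying along the bench edge to the right of the anvil.
- saw_frame: Bystander: jeweller's saw frame, 270 x 95 mm, 28 mm high, lying on the bench at the left.
- hammer: Bystander: chasing hammer, 250 mm long, 30 mm high, lying on the bench at the right.
- doming_block: Bystander: steel doming block, a 50 mm cube with round hollows, on the bench to the right of the board.
- tub: Bystander: clear round tub with a red lid, 60 mm across, 48 mm high, at the right.
- bowl: Bystander: small purple bowl, 72 mm across, 36 mm high, on the bench to the left of the board.
There are look-alikes about, which are no part of the job. There is more than one size of the board; the job needs the larger.

How it is judged:
By the outcome, as a careful person would: the job done as asked, in the order asked, and still so for the second after the job is handed in, while the arm keeps its last pose, push and grip.
It also fails if it takes over 72 s, if anything falls off the work surface, if the arm or the gripper's body presses on something with over 40 N, if the wrist force passes 120 N, or if a joint passes its speed limit or range.

## Robot

A 7-joint arm with a two-finger parallel gripper is mounted at the origin on the work surface. World frame = base frame: x ahead of the robot, y to its left, z up, the work surface at z = 0. Lengths are in m, angles in degrees, forces in N, time in s.
With the tool pointing down it reaches from about 0.425 to 0.875 m from the base axis. Payload 4.7 kg.
Tool frame: the origin (TCP) lies at the very end of the fingers, on their centre line; the grasp point (between the pads) lies env.grip_point_offset behind it (env.grip_point_offset is the distance from the TCP to the grasp point, in m); z points along the fingers, y is the direction in which the jaws open and shut (so a half turn about z gives the same grasp; the last joint's range is limited). The gripper opens to 87 mm and grips with 3 to 60 N. Pads are 19 mm wide; open, the fingers measure 117 mm over their backs; the gripper's body (75 mm by 190 mm) begins 51 mm behind the grasp point.
Start: joints at [69.735, 18.392, -4.016, 83.108, 1.295, 78.541, -3.26], TCP at [0.234, -0.607, 0.223] pointing down, gripper open.
Joint ranges: [-163.93, 163.93], [-17.29, 119.83], [-79.2, 71.16], [3.27, 140.29], [-89.18, 269.18], [5.43, 117.66], [-154.24, 154.24]. Speed limits (degrees/s): [147.25, 147.25, 180, 180, 180, 180, 180].

## Interface

Orientations are given as [roll, pitch, yaw] about the fixed x, y, z axes, in that order (R = Rz(yaw) Ry(pitch) Rx(roll)).
In Python, from cell import env gives the robot as it stands.
- The arm moves only by the tool send_rows, never from a script. Its argument "plan" is a list of rows, each a list of 7 numbers: the finger opening in mm, from 0 to 87, then the shift along the tool's x, y, z in mm, then the turn, a rotation vector about the tool's x, y, z in rad. A call has 1 to 12 rows; each row shifts and turns the commanded pose from where the row before left it, along the tool's axes as they then stand; what a row does not reach is not made up. A row lasts 1/10 s, in which the tool goes at most 50 mm and 8.59 degrees, less where a joint would pass 70% of its speed; a pose out of reach is approached as far as the arm can. A call is refused whole if a number of a shift passes 50 or a number of a turn 0.15, either way. A call with a gripper value outside its range is refused whole. The fingers move at their own pace and stop on an object; "grip_force" is the grip in N (left out, the last holds). Time passes only in rows, so rows that do not move let the fingers close. It gives the time, the measured TCP pose, the force and the opening at its end, in the units of the state.
- env.get_obs(): the state, without advancing time (a new reading comes with each control period).
- env.read_camera(name): name is "scene" or "top" or "wrist"; returns the picture (420x560x3 uint8, red, green, blue); there is no depth.
- env.get_calibration(name): a dict with "fx", "fy", "cx", "cy" (pixels), "k1" (the pictures are not rectified: a ray, as slopes to the right and down, at radius r is drawn at 1 + k1 r^2 times it, then the intrinsics apply), "extrinsics" (4x4, takes a point from camera to world coordinates). Camera axes: x right, y down, z forward; pixel columns grow to the right and rows downward; lengths in m; the calibration is good to about 2 mm. A picture is of the moment at which its call begins: read the wrist's pose just before it. get_calibration takes no time and is no camera call; for the wrist camera it gives the pose at the moment of the call.
- env.sign_off(): hands the job in, once; it reports no verdict.
Trained networks look in the newest picture that a camera, given by its name, has taken for a name from the list of things; names that differ only in an ending like _2 or _b are one class to them, and where a whole thing is asked for, a point or a joint stands for the part that bears it (a point fixed in the world has none). Each returns a list of dicts, best first, with "confidence" (0 to 1); they miss things now and then, are a little off and sometimes report something else, mostly with a low value. They report only what shows in the picture. A call takes as long as a camera call. They do not tell look-alikes from the thing itself.
- env.regions_of(camera, query): "region" (420x560 bool, what is visible of it) and "rect" ([left, top, right, bottom] in pixels, round what is visible of it).
The state is a dict: "time_s": time; "qpos": joint angles; "joint_velocities": joint speeds; "effort": joint torques, N m; "tool_pos": TCP position; "tool_rot": TCP orientation; "force": force on the tool from outside, world axes, zero at the start; "wrist_torque": the same for the moment, N m; "grip_width": finger opening in m.
Only numpy, scipy, OpenCV 4.12 (cv2) and the standard library are available. Lean on these libraries where they do the work, as an engineer would, in place of code of your own. Each camera call takes 0.05 s, during which the arm holds its last target. There are 200 camera calls.

## Working session

There is one attempt and no reset: what is moved stays moved. The work goes in short steps, Python scripts to look and compute and a tool call to move; the robot and the scene stay as the last step left them, time stands still between calls to the robot, and variables do not carry over. Pictures are saved under pics/ and viewed, about 8 in all and at most 12, crops included, and the job is handed in when it is done.

Besides the shell and the picture viewer there is one more tool, called as name([rows], argument=value, ...), one row to a line, values as JSON. send_rows: Moves the arm, as the interface text tells. Its arguments: {"type":"object","properties":{"plan":{"type":"array"},"grip_force":{"type":"number"}},"required":["plan"]}

```bash
mkdir -p pics; ls; cat > h.py <<'E'
import numpy as np, cv2
from cell import env
def calib(n):
    c=env.get_calibration(n); return c,np.array([[c['fx'],0,c['cx']],[0,c['fy'],c['cy']],[0,0,1.]]),np.array(c['extrinsics'])
def px2w(n,uv,z,cal=None):
    c,K,T=cal or calib(n)
    uv=np.array(uv,float).reshape(-1,1,2)
    d=cv2.undistortPoints(uv,K,np.array([c['k1'],0,0,0.]))[:,0]
    r=np.c_[d,np.ones(len(d))]@T[:3,:3].T; o=T[:3,3]
    return o+r*((z-o[2])/r[:,2])[:,None]
def w2px(n,P,cal=None):
    c,K,T=cal or calib(n); Ti=np.linalg.inv(T)
    return cv2.projectPoints(np.array(P,float).reshape(-1,1,3),cv2.Rodrigues(Ti[:3,:3])[0],Ti[:3,3],K,np.array([c['k1'],0,0,0.]))[0][:,0]
def save(n,im): cv2.imwrite('pics/'+n+'.png',cv2.cvtColor(im,cv2.COLOR_RGB2BGR))
E
python3 - <<'E'
from h import *
print(env.grip_point_offset); o=env.get_obs(); print({k:np.round(v,3) for k,v in o.items()})
a=env.read_camera('top'); b=env.read_camera('scene')
save('top',a); save('scene',b)
for q in ['board','left_rest','right_rest','pin','pin_throat','tweezers','file','pliers']:
  for c in ['top','scene']:
    try:
      for r in env.regions_of(c,q)[:4]:
        m=r['region'].astype(np.uint8); rr=cv2.minAreaRect(cv2.findNonZero(m))
        print(q,c,round(r['confidence'],2),r['rect'],m.sum(),np.round(px2w(c,cv2.boxPoints(rr),0.013)[:,:2],3).tolist() if c=='top' else '')
    except Exception as e: print(q,c,e)
print(calib('top'))
E
```

```text
pics
0.0187
{'time_s': np.float64(0.0), 'qpos': array([69.735, 18.437, -4.016, 83.175,  1.296, 78.541, -3.259]), 'joint_velocities': array([-0.039,  0.023,  0.067,  0.057,  0.032, -0.021, -0.011]), 'effort': array([-0.0000e+00, -4.9128e+01, -4.0400e-01, -3.1253e+01, -6.4000e-02,
        4.4000e-02,  0.0000e+00]), 'tool_pos': array([ 0.233, -0.606,  0.221]), 'tool_rot': array([-1.79892e+02,  6.00000e-03,  2.10760e+01]), 'force': array([ 0.402,  0.506, -0.918]), 'wrist_torque': array([-0.037,  0.018, -0.   ]), 'grip_width': np.float64(0.087)}
board top 0.83 [252.3, 161.3, 328.5, 241.2] 3175 [[0.531, 0.033], [0.571, -0.137], [0.42, -0.168], [0.382, -0.003]]
board top 0.67 [360.5, 289.4, 425.7, 343.5] 2295 [[0.224, -0.24], [0.26, -0.359], [0.155, -0.386], [0.12, -0.27]]
board scene 0.73 [210.5, 191.0, 312.6, 260.4] 2957 
board scene 0.6 [268.0, 110.8, 322.2, 147.9] 1082 
left_rest top 0.91 [254.4, 164.9, 331.4, 234.0] 3224 [[0.53, 0.033], [0.572, -0.138], [0.422, -0.171], [0.382, -0.003]]
left_rest top 0.64 [362.8, 286.3, 423.3, 341.9] 2337 [[0.224, -0.239], [0.261, -0.36], [0.156, -0.38
[... 1881 characters left out ...]
133374773, 'k1': 0.016014960370785807, 'extrinsics': array([[ 0.00592673, -0.9866988 ,  0.1624511 ,  0.27619993],
       [-0.999921  , -0.00404681,  0.01190066, -0.04988762],
       [-0.01108496, -0.1625088 , -0.98664483,  1.07888786],
       [ 0.        ,  0.        ,  0.        ,  1.        ]])}, array([[427.35038617,   0.        , 279.03318148],
       [  0.        , 427.35038617, 209.48454133],
       [  0.        ,   0.        ,   1.        ]]), array([[ 0.00592673, -0.9866988 ,  0.1624511 ,  0.27619993],
       [-0.999921  , -0.00404681,  0.01190066, -0.04988762],
       [-0.01108496, -0.1625088 , -0.98664483,  1.07888786],
       [ 0.        ,  0.        ,  0.        ,  1.        ]]))
```

View pics/top.png

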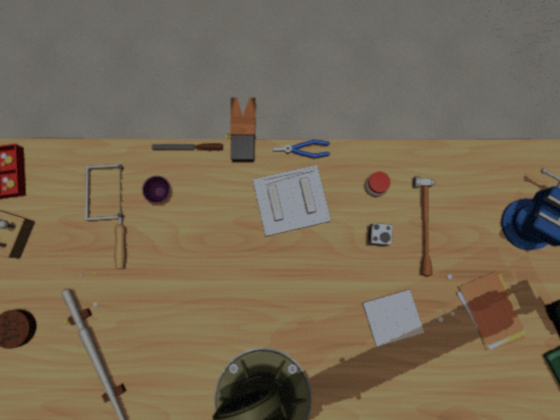

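View pics/scene.png

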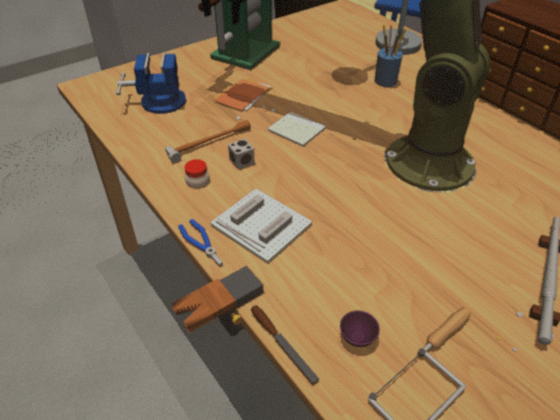

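The large board carrying the bars is at top-view (291,200). The look-alike is the smaller board at (393,317), which is empty. Bars are at (276,202) for left and (308,195) for right, and the pin is at (243,117). A brown block at (14,328) and a vice at (530,220) are not part of the job. I choose the larger board with the bars and tweezers, and will check it in a close wrist view.

send_rows([
  [87,32,-32,0,0,0,0],
  [87,32,-32,0,0,0,0],
  [87,32,-32,0,0,0,0],
  [87,32,-32,0,0,0,0],
  [87,32,-32,0,0,0,0],
  [87,32,-32,0,0,0,0],
  [87,32,-32,0,0,0,0],
  [87,32,-32,0,0,0,0],
  [87,32,-32,0,0,0,0],
  [87,32,-32,0,0,0,0],
  [87,32,-32,0,0,0,0],
  [87,0,0,0,0,0,0.15],
])

```text
time_s: 2.1
tool_pos: [0.4382, -0.1445, 0.2232]
tool_rot: [-180.0, -0.1, 12.9]
force: [-0.4, -0.3, -0.3]
grip_width: 0.087
```

```bash
python3 - <<'E'
from h import *
o=env.get_obs(); print(o['time_s'],o['tool_pos'],o['tool_rot'],o['joint_velocities'])
cal=calib('wrist'); a=env.read_camera('wrist'); save('w1',a)
import pickle; pickle.dump((cal,a),open('w1.pkl','wb'))
for q in ['left_rest','tweezers']:
  for r in env.regions_of('wrist',q): print(q,r['confidence'],r['rect'])
E
```

```text
2.1 [ 0.43822388 -0.14447931  0.22324566] [-1.79952986e+02 -1.39264649e-01  1.29355090e+01] [  5.80693217   0.3898549    2.19120457   0.12551227   3.66984777
   0.24416475 -87.0649555 ]
left_rest 0.61 [127.4, 49.0, 307.3, 203.8]
tweezers 0.8 [151.0, 54.8, 288.0, 78.5]
```

View pics/w1.png

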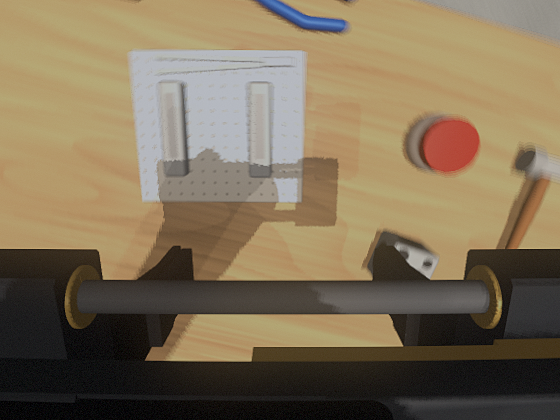

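```bash
python3 - <<'E'
from h import *
o=env.get_obs(); print(o['time_s'],o['tool_pos'],o['tool_rot'],np.abs(o['joint_velocities']).max())
cal=calib('wrist'); a=env.read_camera('wrist')
t=cv2.imread('pics/top.png')[:,:,::-1]
A=cv2.resize(a[40:220,115:320],None,fx=2.7,fy=2.7,interpolation=cv2.INTER_CUBIC)
B=cv2.resize(t[90:170,220:266],None,fx=5,fy=5,interpolation=cv2.INTER_CUBIC)
H=max(A.shape[0],B.shape[0]); f=lambda x:np.pad(x,((0,H-x.shape[0]),(0,0),(0,0)))
save('c1',np.hstack([f(A),f(B)]))
import pickle; pickle.dump((cal,a),open('w2.pkl','wb'))
r=env.regions_of('wrist','board')[0]; rr=cv2.minAreaRect(cv2.findNonZero(r['region'].astype(np.uint8)))
q=px2w('wrist',cv2.boxPoints(rr),.013,cal); print(q[:,:2],q.mean(0),[np.linalg.norm(q[i]-q[i-1]) for i in range(4)])
E
```

```text
2.25 [ 0.43550928 -0.15170866  0.22270302] [1.79949359e+02 9.68647269e-03 1.26664139e+01] 1.5687933407327115
[[ 0.53348022  0.03138364]
 [ 0.57093365 -0.13231287]
 [ 0.42590449 -0.16803096]
 [ 0.3830652   0.01244926]] [ 0.47834589 -0.06412773  0.013     ] [np.float64(0.1516020745941272), np.float64(0.16792649902635393), np.float64(0.14936277002046688), np.float64(0.18549478448087603)]
```

View pics/c1.png

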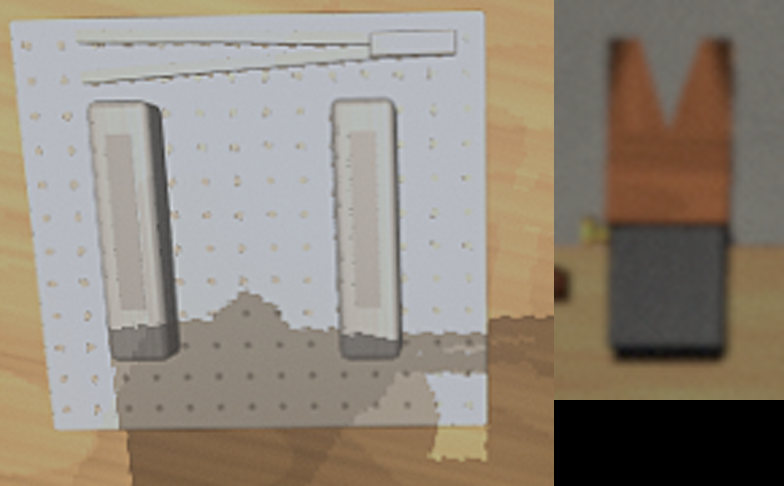

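```bash
python3 - <<'E'
from h import *
import pickle; cal,a=pickle.load(open('w2.pkl','rb'))
f=lambda l:[(x/2.7+115-.3,y/2.7+40-.3) for x,y in l]
P=lambda l,z:px2w('wrist',f(l),z,cal)[:,:2]
L=P([(106,135),(132,135),(146,309),(120,309)],.033); R=P([(348,131),(374,131),(380,306),(358,306)],.033)
for n,q in(('L',L),('R',R)):
  d=(q[0]+q[1]-q[2]-q[3])/2; print(n,q.mean(0),np.linalg.norm(d),np.degrees(np.arctan2(d[1],d[0])))
q=P([(11,21),(484,11),(487,427),(54,430)],.013); print('board',q,q.mean(0),[np.linalg.norm(q[i]-q[i-1]) for i in range(4)])
for i in range(4):
  d=q[i]-q[i-1]; print(np.degrees(np.arctan2(d[1],d[0])))
b=q.mean(0)
g=lambda l:[((x-554)/5+220-.4,y/5+90-.4) for x,y in l]
print('pin ends z.032',px2w('top',g([(608,38),(732,38),(606,220),(731,222),(668,128)]),.032)[:,:2])
print('anvil near',px2w('top',g([(610,345),(723,345),(612,224),(725,224)]),.029)[:,:2])
c=w2px('wrist',[[*b,.013]],cal)
t=cv2.imread('pics/top.png')
E
```

```text
L [ 0.47273919 -0.02621766] 0.059317168585616246 12.84055192434754
R [ 0.49191281 -0.10763006] 0.05932522449540522 14.118744681914906
board [[ 0.53182235  0.03036331]
 [ 0.57053475 -0.13239726]
 [ 0.42520177 -0.16738781]
 [ 0.38708798 -0.00304752]] [ 0.47866171 -0.06811732] [np.float64(0.14854063520663774), np.float64(0.16730108063128718), np.float64(0.1494858277655575), np.float64(0.1687020815245688)]
12.99859656735511
-76.62086819664127
-166.46303145176117
103.05719719305593
pin ends z.032 [[0.74336332 0.09070509]
 [0.74347466 0.0263101 ]
 [0.64487198 0.08939865]
 [0.64396677 0.02536737]
 [0.69439344 0.05859635]]
anvil near [[0.57964874 0.08616701]
 [0.57982457 0.02868513]
 [0.64379618 0.0866647 ]
 [0.6439437  0.0286465 ]]
```

send_rows([
  [50,32,-15,0,0,0,-0.01],
  [50,32,-15,0,0,0,0],
  [50,0,0,40,0,0,0],
  [50,0,0,40,0,0,0],
  [50,0,0,40,0,0,0],
  [50,0,0,30,0,0,0],
  [50,0,0,0,0,0,0],
  [50,0,0,0,0,0,0],
  [50,0,0,0,0,0,0],
])

```text
time_s: 3.25
tool_pos: [0.4929, -0.109, 0.0745]
tool_rot: [179.9, -0.2, 13.0]
force: [-0.8, 0.6, 0.1]
grip_width: 0.05
```

```bash
python3 - <<'E'
from h import *
o=env.get_obs(); print(o['time_s'],o['tool_pos'],o['tool_rot'],o['force'])
cal=calib('wrist');a=env.read_camera('wrist'); save('w3',a)
t=np.array(o['tool_pos']); yaw=np.radians(o['tool_rot'][2])
d=np.array([0.4919,-0.1076])-t[:2]; print('tool dx dy',d@[np.cos(yaw),np.sin(yaw)],d@[np.sin(yaw),-np.cos(yaw)],'dz',t[2]-.016)
E
```

```text
3.25 [ 0.49292039 -0.10900337  0.07452981] [ 1.79893284e+02 -1.64305394e-01  1.30285973e+01] [-0.8008372   0.5655225   0.11542807]
tool dx dy -0.0006777544062905948 -0.0015972773677409942 dz 0.05852980853813175
```

View pics/w3.png

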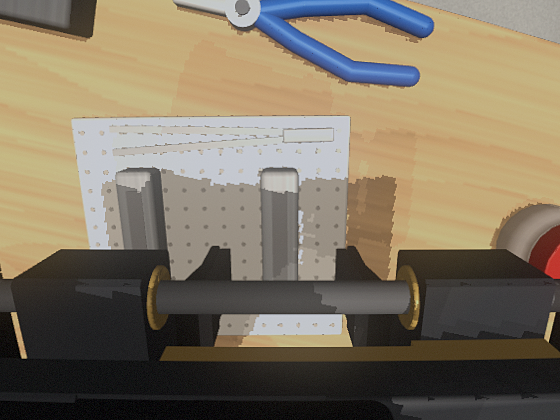

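The right bar is centred between the fingers: bar at u≈281, fingers at 217 and 348. Descending to grip.

send_rows([
  [50,-1,-1,20,0,0,0],
  [50,0,0,20,0,0,0],
  [50,0,0,10,0,0,0],
  [50,0,0,8,0,0,0],
  [50,0,0,0,0,0,0],
  [50,0,0,0,0,0,0],
])

```text
time_s: 3.9
tool_pos: [0.4908, -0.1075, 0.0153]
tool_rot: [180.0, -0.1, 13.1]
force: [0.0, 0.1, 1.0]
grip_width: 0.05
```

send_rows([
  [15,0,0,0,0,0,0],
  [15,0,0,0,0,0,0],
  [15,0,0,0,0,0,0],
  [15,0,0,0,0,0,0],
  [15,0,0,0,0,0,0],
  [15,0,0,0,0,0,0],
  [15,0,0,0,0,0,0],
  [15,0,0,0,0,0,0],
], grip_force=50)

```text
time_s: 4.7
tool_pos: [0.4902, -0.1076, 0.0147]
tool_rot: [180.0, -0.0, 13.0]
force: [-0.7, -1.0, 2.7]
grip_width: 0.0215
```

send_rows([
  [15,0,0,-10,0,0,0],
  [15,0,0,-15,0,0,0],
  [15,0,0,-15,0,0,0],
  [15,0,0,0,0,0,0],
  [15,0,0,0,0,0,0],
  [15,0,0,0,0,0,0],
  [15,0,0,0,0,0,0],
  [15,0,0,0,0,0,0],
])

```text
time_s: 5.5
tool_pos: [0.4897, -0.1073, 0.054]
tool_rot: [-180.0, 0.1, 13.1]
force: [-0.4, -0.3, -4.3]
grip_width: 0.0216
```

```bash
cat > weigh.py <<'E'
from h import *
F=[];M=[]
for i in range(12):
    o=env.get_obs();F.append(o['force']);M.append(o['wrist_torque']); a=env.read_camera('wrist')
F=np.array(F);print(F[:,2].round(2),F.mean(0),F.std(0),np.mean(M,0),o['tool_pos'],o['tool_rot'],o['grip_width'],o['time_s'])
E
python3 weigh.py
```

```text
[-4.27 -4.16 -5.01 -3.81 -3.84 -4.06 -5.25 -3.93 -3.9  -3.79 -4.07 -4.47] [ 0.20632658  0.04521383 -4.21277695] [0.55614003 0.42338135 0.45545329] [ 0.01319157  0.00300842 -0.00042623] [ 0.49019208 -0.10741632  0.05454886] [1.79993792e+02 2.53832770e-04 1.30547647e+01] 0.021701979655860185 6.05
```

send_rows([
  [15,0,0,15,0,0,0],
  [15,0,0,15,0,0,0],
  [15,0,0,7,0,0,0],
  [15,0,0,2,0,0,0],
  [15,0,0,1,0,0,0],
  [15,0,0,0,0,0,0],
  [15,0,0,0,0,0,0],
])

```text
time_s: 6.8
tool_pos: [0.4884, -0.107, 0.0146]
tool_rot: [-179.9, 0.3, 13.1]
force: [-7.0, 1.7, 8.2]
grip_width: 0.022
```

send_rows([
  [50,0,0,0,0,0,0],
  [50,0,0,0,0,0,0],
  [50,0,0,0,0,0,0],
  [50,0,0,0,0,0,0],
  [50,0,0,0,0,0,0],
  [50,0,0,-30,0,0,0],
  [50,0,0,-30,0,0,0],
  [50,1,-42,0,0,0,0],
  [50,1,-42,0,0,0,0],
  [50,0,0,0,0,0,0],
  [50,0,0,0,0,0,0],
  [50,0,0,0,0,0,0],
])

```text
time_s: 8.0
tool_pos: [0.4733, -0.0262, 0.0745]
tool_rot: [180.0, 0.0, 13.0]
force: [0.1, -0.6, 0.1]
grip_width: 0.0503
```

```bash
python3 - <<'E'
from h import *
o=env.get_obs(); print(o['time_s'],o['tool_pos'],o['tool_rot'],o['force'])
a=env.read_camera('wrist'); save('w4',a)
t=np.array(o['tool_pos']); yaw=np.radians(o['tool_rot'][2])
d=np.array([0.4727,-0.0262])-t[:2]; print('tool dx dy',d@[np.cos(yaw),np.sin(yaw)],d@[np.sin(yaw),-np.cos(yaw)],'dz',t[2]-.015)
E
```

```text
8.0 [ 0.47332929 -0.02623992  0.07449782] [1.79964170e+02 1.99011588e-03 1.29872060e+01] [ 0.12609106 -0.56033921  0.05506752]
tool dx dy -0.0006042217027234365 -0.0001803232507290489 dz 0.05949782494392608
```

View pics/w4.png

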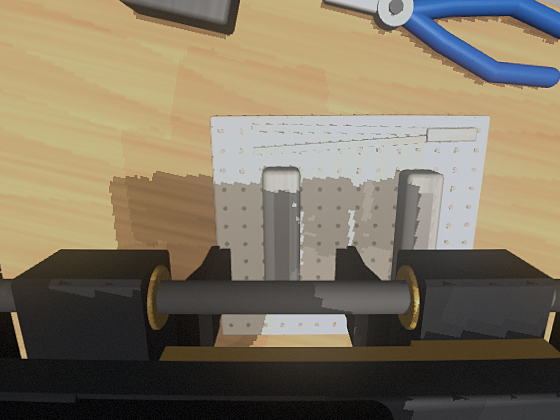

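The right bar is back in place (its end at (420,178)). The left bar at u≈281 is centred in the fingers (217 and 348). Gripping and lifting it next.

send_rows([
  [50,0,0,20,0,0,0],
  [50,0,0,20,0,0,0],
  [50,0,0,10,0,0,0],
  [50,0,0,8,0,0,0],
  [50,0,0,0,0,0,0],
  [15,0,0,0,0,0,0],
  [15,0,0,0,0,0,0],
  [15,0,0,0,0,0,0],
  [15,0,0,0,0,0,0],
  [15,0,0,0,0,0,0],
  [15,0,0,0,0,0,0],
  [15,0,0,0,0,0,0],
])

```text
time_s: 9.25
tool_pos: [0.4734, -0.0252, 0.0169]
tool_rot: [180.0, -0.0, 13.1]
force: [-1.0, 0.0, 4.4]
grip_width: 0.0214
```

send_rows([
  [15,0,0,-10,0,0,0],
  [15,0,0,-15,0,0,0],
  [15,0,0,-15,0,0,0],
  [15,0,0,0,0,0,0],
  [15,0,0,0,0,0,0],
  [15,0,0,0,0,0,0],
  [15,0,0,0,0,0,0],
  [15,0,0,0,0,0,0],
])

```text
time_s: 10.05
tool_pos: [0.4726, -0.025, 0.0559]
tool_rot: [-180.0, 0.1, 13.1]
force: [-0.8, -0.6, -3.6]
grip_width: 0.0217
```

```bash
python3 weigh.py
```

```text
[-3.64 -3.4  -2.5  -3.03 -3.04 -2.29 -3.16 -3.12 -2.34 -2.73 -3.33 -3.39] [-0.37230743  0.04904607 -2.99864256] [0.50393548 0.56645028 0.42417375] [ 1.15656813e-02 -2.01296727e-03 -3.25701757e-05] [ 0.47316731 -0.02512221  0.05657118] [ 1.79991595e+02 -7.89351804e-04  1.30553012e+01] 0.021574036682854382 10.6
```

The right bar reads 4.2 N and the left 3.0 N, so the right one is silver. I'll put the left back and take the right.

send_rows([
  [15,0,0,15,0,0,0],
  [15,0,0,15,0,0,0],
  [15,0,0,7,0,0,0],
  [15,0,0,2,0,0,0],
  [15,0,0,0.5,0,0,0],
  [15,0,0,0,0,0,0],
  [15,0,0,0,0,0,0],
])

```text
time_s: 11.35
tool_pos: [0.4738, -0.0252, 0.0176]
tool_rot: [180.0, -0.1, 13.0]
force: [0.2, 0.9, -2.6]
grip_width: 0.0216
```

send_rows([
  [50,0,0,0,0,0,0],
  [50,0,0,0,0,0,0],
  [50,0,0,0,0,0,0],
  [50,0,0,0,0,0,0],
  [50,0,0,0,0,0,0],
  [50,0,0,-30,0,0,0],
  [50,0,0,-30,0,0,0],
  [50,-1,42,0,0,0,0],
  [50,-1,42,0,0,0,0],
  [50,0,0,0,0,0,0],
  [50,0,0,0,0,0,0],
  [50,0,0,0,0,0,0],
])

```text
time_s: 12.55
tool_pos: [0.4899, -0.1062, 0.0768]
tool_rot: [-180.0, 0.0, 13.1]
force: [0.0, 1.0, -0.1]
grip_width: 0.05
```

send_rows([
  [50,0,1,20,0,0,0],
  [50,0,0,20,0,0,0],
  [50,0,0,12,0,0,0],
  [50,0,0,8,0,0,0],
  [50,0,0,0,0,0,0],
  [50,0,0,0,0,0,0],
])

```text
time_s: 13.15
tool_pos: [0.4908, -0.1081, 0.0175]
tool_rot: [180.0, -0.0, 13.1]
force: [0.3, 0.4, -0.2]
grip_width: 0.0499
```

send_rows([
  [15,0,0,0,0,0,0],
  [15,0,0,0,0,0,0],
  [15,0,0,0,0,0,0],
  [15,0,0,0,0,0,0],
  [15,0,0,0,0,0,0],
  [15,0,0,0,0,0,0],
  [15,0,0,0,0,0,0],
], grip_force=60)

```text
time_s: 13.85
tool_pos: [0.4904, -0.1076, 0.0173]
tool_rot: [-180.0, 0.0, 13.1]
force: [-2.0, 3.4, 5.5]
grip_width: 0.0211
```

send_rows([
  [15,0,0,-10,0,0,0],
  [15,0,0,-25,0,0,0],
  [15,0,0,-30,0,0,0],
  [15,0,0,-30,0,0,0],
  [15,0,0,-30,0,0,0],
  [15,0,0,0,0,0,0],
  [15,0,0,0,0,0,0],
  [15,0,0,0,0,0,0],
])

```text
time_s: 14.65
tool_pos: [0.4888, -0.1085, 0.1401]
tool_rot: [-179.9, 0.2, 13.0]
force: [0.5, -0.5, -4.7]
grip_width: 0.0213
```

```bash
python3 - <<'E'
from h import *
import pickle
o=env.get_obs(); print(o['time_s'],o['tool_pos'],o['tool_rot'],o['force'],o['grip_width'])
cal=calib('wrist');a=env.read_camera('wrist'); 
for r in env.regions_of('wrist','pin')[:2]: print(r['confidence'],r['rect'])
b=env.read_camera('top'); save('w5',np.vstack([a,np.hstack([cv2.resize(b[90:250,220:346],None,fx=1,fy=1),np.zeros((160,434,3),np.uint8)])])); pickle.dump((cal,a),open('w5.pkl','wb'))
E
```

```text
14.65 [ 0.4888082  -0.10851496  0.14010942] [-1.79923737e+02  1.79020278e-01  1.30310357e+01] [ 0.45178455 -0.52331931 -4.67221005] 0.02133632698949268
0.95 [39.9, 0.0, 141.9, 45.6]
```

View pics/w5.png

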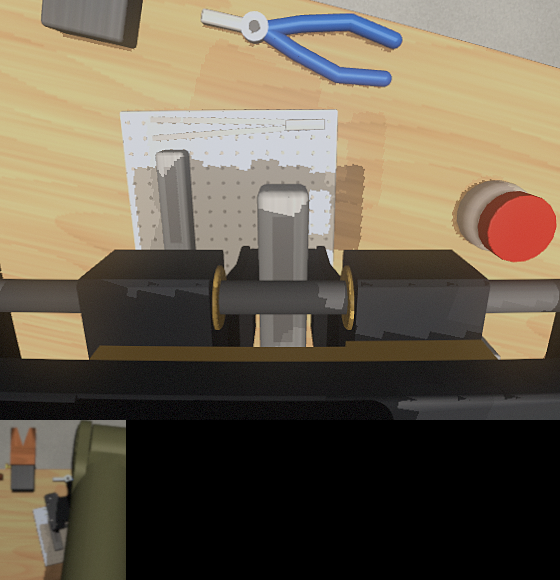

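The silver bar is held at (283,190) and the left bar stays on the board at (172,200). I'll move closer to measure the pin in the wrist view.

send_rows([
  [15,19,-38,0,0,0,0],
  [15,19,-38,0,0,0,0],
  [15,19,-38,0,0,0,0],
  [15,19,-38,0,0,0,0],
  [15,0,0,0,0,0,0.076],
  [15,0,0,0,0,0,0.076],
  [15,0,0,0,0,0,0.076],
  [15,0,0,0,0,0,0],
  [15,0,0,0,0,0,0],
  [15,0,0,0,0,0,0],
])

```text
time_s: 15.8
tool_pos: [0.5299, 0.0568, 0.1417]
tool_rot: [-180.0, 0.0, 0.1]
force: [0.4, 0.6, -4.5]
grip_width: 0.0213
```

```bash
python3 - <<'E'
from h import *
import pickle
cal,a=pickle.load(open('w5.pkl','rb'))
p=px2w('wrist',[(284,187)],.156,cal)[0]; d=p[:2]-[.4888,-.1085]; y=np.radians(13); print('bar end ahead',d@[np.cos(y),np.sin(y)],d@[np.sin(y),-np.cos(y)])
o=env.get_obs(); print(o['time_s'],o['tool_pos'],o['tool_rot'],o['force'],o['grip_width'])
cal=calib('wrist');a=env.read_camera('wrist');pickle.dump((cal,a),open('w6.pkl','wb')); save('w6',a)
for r in env.regions_of('wrist','pin')[:2]: print(r['confidence'],r['rect'])
E
```

```text
bar end ahead 0.04224452040018237 0.000931557062463494
15.8 [0.5299049  0.056845   0.14167664] [-1.79996664e+02  3.53648562e-02  5.92300933e-02] [ 0.40337887  0.60493146 -4.50053403] 0.021289625714779267
0.87 [218.5, 1.7, 327.6, 143.7]
```

View pics/w6.png

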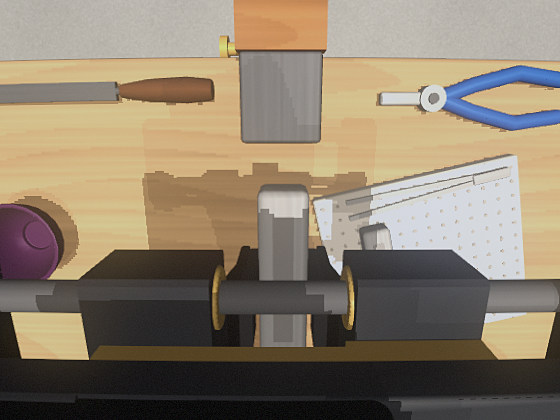

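```bash
python3 - <<'E'
from h import *
import pickle
cal,a=pickle.load(open('w6.pkl','rb'))
g=cv2.cvtColor(a,cv2.COLOR_RGB2HSV).astype(int)
for r in (5,20,35,45): # orange pin edges
    m=np.where((g[r,:,0]<14)&(g[r,:,1]>110)&(np.arange(560)>210)&(np.arange(560)<345))[0]
    P=px2w('wrist',[(m.min()-.5,r),(m.max()+.5,r)],.032,cal); print(r,m.min(),m.max(),P[:,:2].round(4).tolist(),P.mean(0))
print(px2w('wrist',[(235,50),(327,50)],.032,cal))
for r in (70,90,110,130):
    row=a[r].astype(int); s=row.max(1)-row.min(1); m=np.where((s<25)&(np.arange(560)>225)&(np.arange(560)<340))[0]
    P=px2w('wrist',[(m.min()-.5,r),(m.max()+.5,r)],.029,cal);print(r,m.min(),m.max(),P.mean(0))
print(px2w('wrist',[(241,137),(321,137)],.029,cal))
E
```

```text
5 276 327 [[0.6729, 0.0617], [0.673, 0.0265]] [0.67293741 0.04405991 0.032     ]Traceback (most recent call last):
  File "<stdin>", line 7, in <module>
    return umr_minimum(a, axis, None, out, keepdims, initial, where)
ValueError: zero-size array to reduction operation minimum which has no identity
```

```bash
python3 - <<'E'
from h import *
import pickle
cal,a=pickle.load(open('w6.pkl','rb'))
A=a.astype(int)
for r in (5,20,35,45,70,90,110,130):
    x=A[r,:,0]-A[r,:,2]; s=np.abs(np.diff(A[r].astype(float),axis=0)).sum(1)
    l=225+s[225:255].argmax(); R=305+s[305:340].argmax()
    P=px2w('wrist',[(l+.5,r),(R+.5,r)],.032 if r<50 else .029,cal); print(r,l,R,P[:,1].round(4),P.mean(0).round(4),np.ptp(P[:,1]).round(4))
s=np.abs(np.diff(A[20:160,260:300].mean(1),axis=0)).sum(1); j=np.argsort(s)[::-1][:6]; print(j+20,s[j].round())
for v,z in((50,.032),(137,.029),(143,0)): print(px2w('wrist',[(280,v)],z,cal))
E
```

```text
5 233 327 [0.0901 0.0265] [0.673  0.0583 0.032 ] 0.0636
20 233 327 [0.0904 0.0262] [0.6636 0.0583 0.032 ] 0.0641
35 233 326 [0.0906 0.0266] [0.654  0.0586 0.032 ] 0.064
45 226 326 [0.0957 0.0265] [0.6476 0.0611 0.032 ] 0.0692
70 238 322 [0.0881 0.0285] [0.6315 0.0583 0.029 ] 0.0596
90 239 321 [0.0878 0.0289] [0.6179 0.0583 0.029 ] 0.0589
110 239 321 [0.0882 0.0285] [0.6039 0.0583 0.029 ] 0.0597
130 240 320 [0.0878 0.0289] [0.5897 0.0583 0.029 ] 0.059
[143  48  49  51 142  50] [183. 164. 156. 130.  92.  68.]
[[0.64425025 0.05862735 0.032     ]]
[[0.58455934 0.05870492 0.029     ]]
[[0.57798835 0.05899088 0.        ]]
```

send_rows([
  [15,36,0,0,0,0,0],
  [15,36,-1.5,0,0,0,0],
  [15,36,0,0,0,0,0],
  [15,36,0,0,0,0,0],
  [15,0,0,30,0,0,0],
  [15,0,0,30,0,0,0],
  [15,0,0,25,0,0,0],
  [15,0,0,10,0,0,0],
  [15,0,0,0,0,0,0],
  [15,0,0,0,0,0,0],
  [15,0,0,0,0,0,0],
])

```text
time_s: 17.0
tool_pos: [0.6755, 0.0586, 0.0491]
tool_rot: [-180.0, -0.2, -0.0]
force: [0.2, -0.0, -4.0]
grip_width: 0.0214
```

```bash
python3 - <<'E'
from h import *
o=env.get_obs(); print(o['time_s'],o['tool_pos'],o['tool_rot'],o['force'],o['grip_width'])
a=env.read_camera('wrist');b=env.read_camera('scene')
save('w7',np.vstack([a[:300],cv2.resize(b[200:360,120:320],(560,448))[:300]]))
E
```

```text
17.0 [0.67553465 0.05859439 0.04912676] [-1.79988033e+02 -1.92785400e-01 -1.32367803e-02] [ 0.23856089 -0.00996611 -4.03799647] 0.021413802169899514
```

View pics/w7.png

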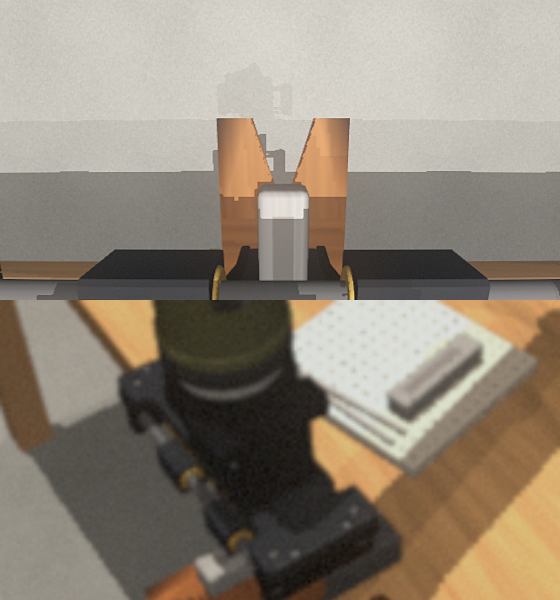

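Bar (u≈283) is centred on the pin (217–350) and notch (251–314); the board shows the lighter bar and tweezers still in place. Pressing down next.

send_rows([
  [15,0,0,6,0,0,0],
  [15,0,0,4,0,0,0],
  [15,0,0,2,0,0,0],
  [15,0,0,0.5,0,0,0],
  [15,0,0,0,0,0,0],
  [15,0,0,0,0,0,0],
])

```text
time_s: 17.7
tool_pos: [0.6742, 0.0582, 0.0364]
tool_rot: [179.9, -0.0, -0.0]
force: [-4.7, -1.0, 6.9]
grip_width: 0.0216
```

send_rows([
  [15,0,0,0.5,0,0,0],
  [15,0,0,0.5,0,0,0],
  [15,0,0,0,0,0,0],
  [15,0,0,0,0,0,0],
  [15,0,0,0,0,0,0],
])

```text
time_s: 18.2
tool_pos: [0.6742, 0.0582, 0.0364]
tool_rot: [179.9, -0.0, -0.0]
force: [-5.7, -2.1, 11.1]
grip_width: 0.0215
```

send_rows([
  [15,0,0,0.4,0,0,0],
  [15,0,0,0,0,0,0],
  [15,0,0,0,0,0,0],
  [15,0,0,0,0,0,0],
  [15,0,0,0,0,0,0],
  [15,0,0,0,0,0,0],
  [15,0,0,0,0,0,0],
  [15,0,0,0,0,0,0],
])

```text
time_s: 19.0
tool_pos: [0.6742, 0.0582, 0.0363]
tool_rot: [179.9, -0.0, -0.0]
force: [-7.2, -2.1, 14.3]
grip_width: 0.0213
```

```bash
python3 weigh.py; python3 - <<'E'
from h import *
a=env.read_camera('wrist');b=env.read_camera('scene')
save('w8',np.vstack([a[:300],cv2.resize(b[180:340,120:320],(560,448))[:300]]))
E
```

```text
[14.27 13.53 13.61 13.12 13.12 13.02 13.57 12.99 13.7  13.4  13.78 12.64] [-7.58947236 -1.79706939 13.39427902] [0.39177152 0.59515855 0.42167635] [-0.27125864  1.62682517  0.0171656 ] [0.67417174 0.05820508 0.03631736] [ 1.79916049e+02 -1.30310893e-02 -2.35624237e-02] 0.021281496635169213 19.55
```

View pics/w8.png

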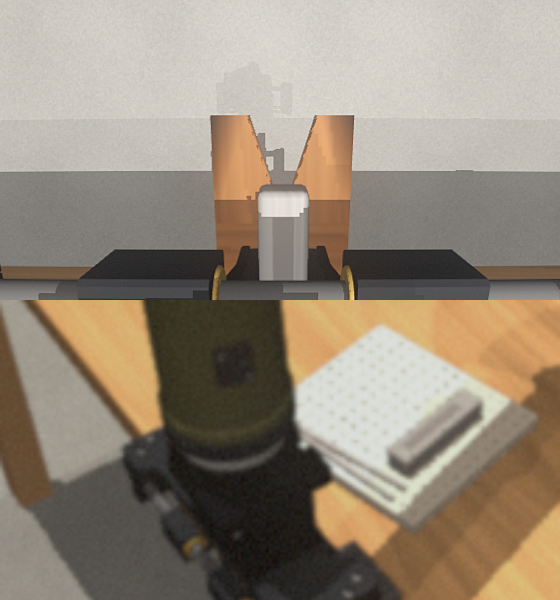

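The bar lies centred along the pin (u≈283, pin 211–353) with its end in the V. The lighter bar and tweezers are undisturbed on the board. Handing in.

```bash
python3 - <<'E'
from h import *
print(w2px('wrist',[[.694,.0583,.032],[.7192,.0583,.032]]).round(), env.get_obs()['force'])
print(env.sign_off())
E
```

```text
[[282. 225.]
 [282. 173.]] [-7.07939444 -1.16887415 13.00216537]
the job is handed in; nothing more can be done
None
```

I lifted each bar clear of the board, the right one first. The right bar read about 4.2 N and the left about 3.0 N, so the right is the silver one. I put the left bar back on the board. The silver bar is gripped at 60 N and pressed on the bench pin, and the job is handed in at about 20 s of the 72 s allowed.

**Last checks:**
- **Press:** the wrist reads about 13.4 N, which is about 17.5 N on the pin once the bar's own weight is added.
- **Position:** the tool reads level, and the bar lies on the pin's middle line to within about 1 mm. By calculation its outer end is about 25 mm past the notch throat, though the bar hides the throat itself from the cameras.
- **Clearance:** the fingertips are about 4 mm above the pin.
- **Other things:** the lighter bar and the tweezers looked undisturbed in the last picture. I did not look again at the other tools at the end.

**Irregularities:** setting the silver bar back on the board after weighing it gave brief contact forces of about 7–8 N. A sideways friction force of about 7.5 N along the pin remains in the final press. I left it because the bar was not moving.

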